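Open the hidden key drawer by its concealed catch

ROBOT

A 7-joint arm with a two-finger parallel gripper is mounted at the origin on the work surface. World frame = base frame: x ahead of the robot, y to its left, z up, the work surface at z = 0. Lengths are in m, angles in rad, forces in N, time in s.
With the tool pointing down it reaches from about 0.35 to 0.9 m from the base axis. Payload 19.9 kg.
Tool frame: the origin (TCP) lies on the centre line of the jaws, within the pads' length; the fingertips stand 14 mm ahead of it and the grasp point (between the pads) lies 5 mm behind it (env.tip_extent is the distance from the TCP to the fingertips, in m); z points along the fingers, y is the line along which they close (so a half turn about z gives the same grasp; the last joint's range is limited). The gripper opens to 85 mm and grips with 20 to 120 N. Pads are 22 mm wide; open, the fingers measure 114 mm over their backs; the gripper's body (76 mm by 85 mm) begins 54 mm behind the grasp point. The pads swing forward as they close: fully open they stand 13 mm farther back than shut.
Start: joints at [-1.351, 0.417, -0.01, 1.614, 0.005, 1.111, -0.053], TCP at [0.161, 0.604, 0.223] pointing down, gripper open.
Joint ranges: [-2.81, 2.81], [-0.39, 2.02], [-1.27, 1.25], [0.06, 2.57], [-1.19, 4.33], [0.19, 2], [-2.82, 2.82]. Speed limits (rad/s): [1.89, 1.89, 2.39, 2.39, 3.01, 3.01, 3.01].

INTERFACE

Orientations are given as a unit quaternion [x, y, z, w].
In Python, from workcell import env, capture gives the robot as it stands.
- The arm moves only by the tool carry_out, never from a script. Its argument "targets" is a list of rows, each a list of 3 entries, a list of its own where there are three numbers: the turn, a rotation vector about the tool's x, y, z in degrees, then the shift along the tool's x, y, z in m, then the closure in counts, from 0 (fully open) to 255 (shut). In form: [[[ax, ay, az], [tx, ty, tz], claw], ...]. A call has 1 to 20 rows; each row is the pose to reach, as a shift and turn from the pose commanded when the call began, along the tool's axes at that moment; what a row does not reach only later rows make up. A row lasts 1/8 s, in which the tool goes at most 62.5 mm and 10.7 degrees, less where a joint would pass 70% of its speed; a pose out of reach is approached as far as the arm can. A call with a gripper value outside its range is refused whole. The fingers move at their own pace and stop on an object; "force" is the grip in N (left out, the last holds). Time passes only in rows, so rows that repeat a pose let the fingers close. It gives the time, the measured TCP pose, the force, the opening and the grip force at its end, in the units of the state.
- env.get_obs(): the state, without advancing time (a new reading comes with each control period).
- capture(name): name is "scene" or "top" or "wrist"; returns a dict with "img" (480x640x3 uint8, red, green, blue), "fx", "fy", "cx", "cy" (pixels), "dist_coeffs" ([k1, k2, p1, p2, k3] as OpenCV has them; the pictures are not rectified), "eye" and "attitude" of the camera in the world; the wrist camera has in their place "T_tool_cam" (4x4, takes a point from camera to tool coordinates, whose origin is the TCP and whose axes are the flange's). Camera axes: x right, y down, z forward; pixel columns grow to the right and rows downward; lengths in m; the calibration is good to about 2 mm. A picture is of the moment at which its call begins: read the wrist's pose just before it. There is no depth.
- env.job_done(): hands the job in; it is judged then, once.
The state is a dict: "clock": time; "joint_positions": joint angles; "dq": joint speeds; "tau": joint torques, N m; "eef_pos": TCP position; "ee_rot": TCP orientation; "wrist_force": force on the tool from outside, world axes, zero at the start; "moment": the same for the moment, N m; "opening": opening from 0.0 (shut) to 1.0 (fully open); "grasp_force": force on a finger pad.
Only numpy, scipy, OpenCV 4.12 (cv2) and the standard library are available. Lean on these libraries where they do the work, as an engineer would, in place of code of your own. Each camera call takes 0.05 s, during which the arm holds its last target. There are 200 camera calls.

TASK

Open the hidden key drawer of the low walnut console: put closed fingertips on the bare wood of its inset top panel, about 9 cm from the flush round catch on the side where more of the panel is bare, and feel your way along the panel, without leaning on it, until you reach the catch. Then press the catch in until the drawer springs out by itself, and let the catch come back up. Do not touch the drawer, and leave the bowl, the candlestick, the torch and the picture where they stand.

Things in the scene. Friction and masses are not known exactly. Their poses are not given: they have to be found in the camera images.
- console: low walnut hall console, fixed to the table: 220 mm deep (x), 460 wide (y), 95 high. Origin: centre of its underside, on the table; front faces its -x. Its top is a frame, 95 mm high, round an inset flat panel; visible panel: x -75 to 75, y -130 to 130 mm. The broad ends of the frame (100 mm each) carry ornaments up to 45 mm tall, centred about 180 mm from the middle
- panel: the inset top panel of the same wood, its bare face 91 mm above the table, 4 mm below the frame; 8 mm thick, with a 54 mm round hole for the catch. Fixed; axes parallel to the console's. Origin: at its underside (83 mm above the table), on the axis of the catch
- catch_top (a point): centre of the upper face of the concealed catch: a plain flat disc, 50 mm across, of the panel's own wood, its face recessed 2 mm below the panel's (89 mm above the table at rest). It lies on the panel's long middle line (console x = 0), up to 48 mm to either side of the middle. Axes parallel to the console's, z up
- catch (a joint): travel of the catch: 0 at rest, grows as it is pushed straight down, 0.006 m fully in. It starts to give at about 2 N, takes about 5 N fully in, and springs back. It frees the drawer about 4.5 mm down
- drawer (a joint): travel of the drawer out of the console's front, towards the console's -x: about 0.001 m shut and latched, 0.075 m sprung out. Once freed a damped spring drives it out within a second and keeps it there. It has no handle
- keydrawer: the drawer; nothing may touch it. Its front board, 12 by 430 by 63 mm, is flush with the console's front when shut, its top edge 76 mm above the table. The origin coincides with the console's origin while it is shut and moves with it; the front board lies at -110 to -98 mm along its x
- bowl: small white bowl, 68 mm wide and 32 mm high, loose on one end of the console's top; origin at its underside
- candlestick: low brass candlestick, 56 mm wide foot and 45 mm high, loose on the other end of the console's top; origin at its underside
- torch: black pocket torch standing upright on the table beside the console, 40 mm wide and 116 mm high; origin at its underside
- picture: small wooden picture frame standing on the table beside the console, 100 mm wide, 130 mm high; origin at its underside

How it is judged:
By the outcome, as a careful person would: the job done as asked, in the order asked, and still so for the second after the job is handed in, with the robot touching nothing.
It also fails if it takes over 45 s, if anything falls off the work surface, if the arm or the gripper's body presses on something with over 40 N, if the wrist force passes 120 N, or if a joint passes its speed limit or range.

## Working session

There is one attempt and no reset: what is moved stays moved. The work goes in short steps, Python scripts to look and compute and a tool call to move; the robot and the scene stay as the last step left them, time stands still between calls to the robot, and variables do not carry over. Pictures are saved under pics/ and viewed, at most 10 in all, crops included, and the job is handed in when it is done.

Besides the shell and the picture viewer there is one more tool, called after "Request:" as name(argument=value, ...) on one line, values as JSON. carry_out: Moves the arm, as the interface text tells. Its arguments: {"type":"object","properties":{"targets":{"type":"array"},"force":{"type":"number"}},"required":["targets"]}

```bash
ls; mkdir -p pics; python3 - <<'E'
from workcell import env, capture
import cv2, pickle
o=env.get_obs(); print(o, env.tip_extent)
for n in ["scene","top","wrist"]:
    c=capture(n); pickle.dump((o,c),open(f"{n}0.pkl","wb"))
    cv2.imwrite(f"pics/{n}0.png",c["img"][:,:,::-1])
    print(n,{k:v for k,v in c.items() if k!="img"})
E
```

```text
pics
{'clock': 0.0, 'joint_positions': array([-1.35148564,  0.41799983, -0.01028881,  1.6142213 ,  0.0046724 ,
        1.11069775, -0.05302107]), 'dq': array([-0.00064955, -0.00148069,  0.00151884, -0.00111467, -0.0002275 ,
       -0.00014175, -0.00066378]), 'tau': array([-1.76180914e-03, -8.64439273e+01,  6.78070430e-01, -4.34916902e+01,
        1.90733420e-02,  7.42616190e-03,  1.19190665e-05]), 'eef_pos': array([0.16107867, 0.60348812, 0.22242439]), 'ee_rot': array([ 1.30054803e-01,  9.91506593e-01, -6.49458667e-04, -4.67129642e-05]), 'wrist_force': array([-0.37661927,  1.15674527,  0.46799614]), 'moment': array([0.00291814, 0.04453337, 0.02993019]), 'grasp_force': 0.0, 'opening': 0.9995714621716877} 0.014
scene {'fx': 536.2990315174135, 'fy': 536.2990315174135, 'cx': 319.206092482338, 'cy': 243.3331395769892, 'dist_coeffs': array([0.05488098, 0.        , 0.        , 0.        , 0.        ]), 'eye': array([1.54176784, 0.12956373, 0.83937104]), 'attitude': array([ 0.5944837 ,  0.67757484, -0.3312209 , -0.27888023])}
top {'fx': 590.6588593131653, 'fy': 590.6588593131653, 'cx': 324.43492519543315, 'cy': 243.20597890016148, 'dist_coeffs': array([-0.02931124,  0.        ,  0.        ,  0.        ,  0.        ]), 'eye': array([ 0.47055029, -0.00813514,  1.46658476]), 'attitude': array([ 0.70761697, -0.70451157,  0.03756785, -0.0391193 ])}
wrist {'fx': 416.504994291923, 'fy': 416.504994291923, 'cx': 318.5760474147079, 'cy': 240.4079826923638, 'dist_coeffs': array([0.02319553, 0.        , 0.        , 0.        , 0.        ]), 'T_tool_cam': array([[ 1.60355367e-03, -9.63702399e-01, -2.66973996e-01,
         6.66489308e-02],
       [ 9.99998713e-01,  1.55663071e-03,  3.87389243e-04,
         5.15484419e-04],
       [ 4.22519778e-05, -2.66974274e-01,  9.63703655e-01,
        -1.51038420e-01],
       [ 0.00000000e+00,  0.00000000e+00,  0.00000000e+00,
         1.00000000e+00]])}
```

View pics/top0.png

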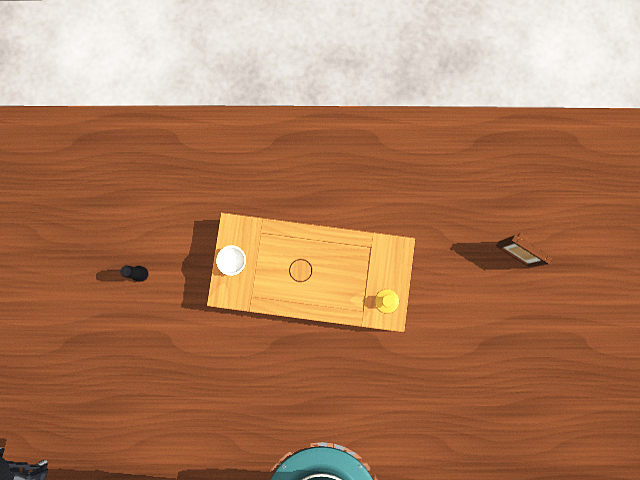

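View pics/scene0.png

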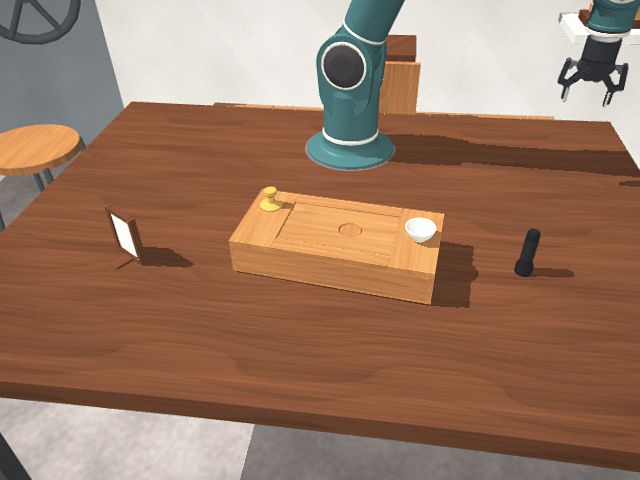

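The top view shows the catch at about (301,270), the bowl at (231,261) and the candlestick at (387,300). More of the panel is bare on the right, candlestick side (world -y). I'll enlarge that area to measure it.

```bash
python3 - <<'E'
import pickle,cv2
o,c=pickle.load(open("top0.pkl","rb"))
im=c["img"][200:345,200:425,::-1]
cv2.imwrite("pics/crop0.png",cv2.resize(im,(787,507),interpolation=cv2.INTER_CUBIC)) # x3.5
E
```

```text
(no output)
```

View pics/crop0.png

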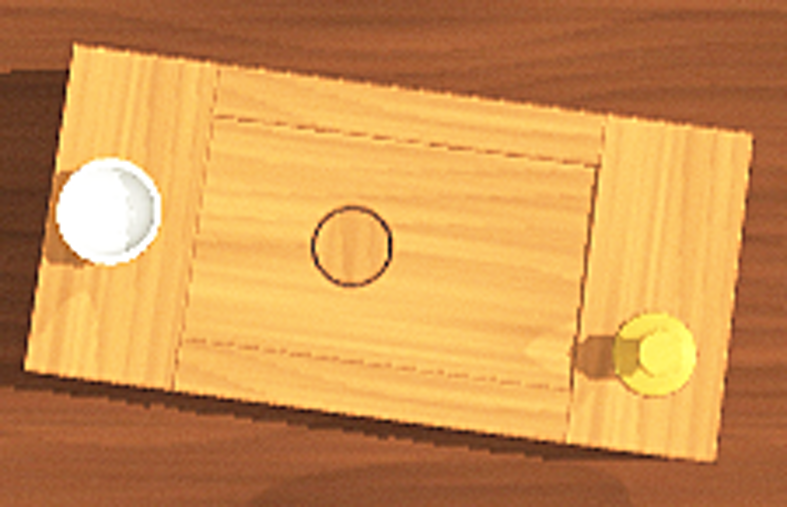

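```bash
cat > h.py <<'E'
import numpy as np,cv2
from scipy.spatial.transform import Rotation as R
def px2w(c,uv,z,eye=None,Rm=None):
    K=np.array([[c["fx"],0,c["cx"]],[0,c["fy"],c["cy"]],[0,0,1]])
    n=cv2.undistortPoints(np.array(uv,float).reshape(-1,1,2),K,c["dist_coeffs"])[:,0]
    Rm=R.from_quat(c["attitude"]).as_matrix() if Rm is None else Rm
    eye=c["eye"] if eye is None else eye
    d=np.c_[n,np.ones(len(n))]@Rm.T
    return eye+d*((z-eye[2])/d[:,2])[:,None]
E
python3 - <<'E'
import pickle
from h import *
o,c=pickle.load(open("top0.pkl","rb"))
f=lambda p:(np.array(p,float)+.5)/3.5-.5+200
C=px2w(c,f([[74,43],[753,132],[716,462],[25,371]]),.095)
print(C,C.mean(0))
for i in range(4): print(np.linalg.norm(C[i]-C[(i+1)%4]))
k=px2w(c,f([[352,246]]),.09)[0]
l=(C[0]+C[3]-C[1]-C[2]);l/=np.linalg.norm(l) # console +y (left)
w=(C[0]+C[1]-C[2]-C[3]);w/=np.linalg.norm(w)
print("yaw from l",np.degrees(np.arctan2(-l[0],l[1])),"from w",np.degrees(np.arctan2(w[1],w[0])))
m=C.mean(0);print("catch",k,(k-m)@l,(k-m)@w)
b=px2w(c,f([[108,212]]),.12);s=px2w(c,f([[655,354]]),.1);print(b,s,(b-m)@l,(b-m)@w,(s-m)@l,(s-m)@w)
print(R.from_quat(o["ee_rot"]).as_matrix())
E
```

```text
[[ 0.69292501  0.23939008  0.095     ]
 [ 0.63462455 -0.21607824  0.095     ]
 [ 0.41609287 -0.18923552  0.095     ]
 [ 0.47347984  0.26675182  0.095     ]] [0.55428057 0.02520703 0.095     ]
0.4591844168837818
0.22017408447133383
0.4595842825028674
0.22114440150315073
yaw from l -7.233645048203601 from w -7.055109414607085
catch [0.55753579 0.05146012 0.09      ] 0.02645402254917435 6.062653148394565e-06
[[0.57715388 0.2099551  0.12      ]] [[ 0.48659028 -0.14904023  0.1       ]] [0.18615776] [8.64219462e-06] [-0.1813837] [-0.04577603]
[[-9.66171492e-01  2.57900329e-01 -2.61562862e-04]
 [ 2.57900450e-01  9.66170653e-01 -1.27573461e-03]
 [-7.62980140e-05 -1.30003559e-03 -9.99999152e-01]]
```

```bash
cat >> h.py <<'E'
l=np.array([np.sin(np.radians(7.2)),np.cos(np.radians(7.2)),0])
catch=np.array([.5575,.0515,0])
Rt=np.c_[np.array([-l[1],l[0],0]),l,[0,0,-1]]
def plan(o,pts):
    R0=R.from_quat(o["ee_rot"]).as_matrix()
    print("turn",np.round(np.degrees(R.from_matrix(R0.T@Rt).as_rotvec()),2))
    for s,z in pts:
        p=catch+s*l; p[2]=z
        print(s,z,"shift",np.round((p-o["eef_pos"])@R0,4))
    print("now s",(o["eef_pos"]-catch)@l,"off",(o["eef_pos"]-catch)@Rt[:,0],"z",o["eef_pos"][2],"t",o["clock"],"F",o["wrist_force"])
E
python3 -c "
from workcell import env
from h import *
plan(env.get_obs(),[(-.09,.223),(-.09,.14)])"
```

```text
turn [-0.05  0.   -7.74]
-0.09 0.223 shift [-5.375e-01 -5.204e-01  2.000e-04]
-0.09 0.14 shift [-0.5375 -0.5203  0.0832]
now s 0.4980740465458116 off 0.4624654692992133 z 0.2226382205562863 t 0.15 F [-0.27762511 -0.58757591  0.90811038]
```

Request:
carry_out(targets=[[[-0.05, 0, -3], [-0.06, -0.055, 0], 255], [[-0.05, 0, -7.74], [-0.5375, -0.5204, 0], 255], [[-0.05, 0, -7.74], [-0.5375, -0.5204, 0], 255], [[-0.05, 0, -7.74], [-0.5375, -0.5204, 0], 255], [[-0.05, 0, -7.74], [-0.5375, -0.5204, 0], 255], [[-0.05, 0, -7.74], [-0.5375, -0.5204, 0], 255], [[-0.05, 0, -7.74], [-0.5375, -0.5204, 0], 255], [[-0.05, 0, -7.74], [-0.5375, -0.5204, 0], 255], [[-0.05, 0, -7.74], [-0.5375, -0.5204, 0], 255], [[-0.05, 0, -7.74], [-0.5375, -0.5204, 0], 255], [[-0.05, 0, -7.74], [-0.5375, -0.5204, 0], 255], [[-0.05, 0, -7.74], [-0.5375, -0.5204, 0], 255], [[-0.05, 0, -7.74], [-0.5375, -0.5204, 0], 255], [[-0.05, 0, -7.74], [-0.5375, -0.5204, 0], 255], [[-0.05, 0, -7.74], [-0.5375, -0.5204, 0], 255], [[-0.05, 0, -7.74], [-0.5375, -0.5204, 0], 255]], force=20)

```text
clock: 2.15
eef_pos: [0.5461, -0.0365, 0.2233]
ee_rot: [0.062, 0.998, 0.001, 0.0]
wrist_force: [0.1, 0.5, -0.6]
opening: 0.001
grasp_force: 0.0
```

```bash
python3 -c "
from workcell import env
from h import *
o=env.get_obs();print(o['opening'],o['joint_positions'])
plan(o,[(-.09,.223),(-.09,.12)])"
```

```text
0.0005610935933512646 [-0.36399153  0.29789354  0.45451473  1.8216848  -0.15009027  1.05528813
  1.59396727]
turn [0.07 0.01 0.08]
-0.09 0.223 shift [-0.0003 -0.0012  0.0003]
-0.09 0.12 shift [-0.0002 -0.0014  0.1033]
now s -0.08876640477524356 off 0.0002569676931715847 z 0.22329141450218914 t 2.15 F [ 0.10128622  0.48687978 -0.64708241]
```

Request:
carry_out(targets=[[[0.07, 0, 0.08], [-0.0003, -0.0013, 0.04], 255], [[0.07, 0, 0.08], [-0.0003, -0.0014, 0.08], 255], [[0.07, 0, 0.08], [-0.0003, -0.0014, 0.1], 255], [[0.07, 0, 0.08], [-0.0002, -0.0014, 0.109], 255], [[0.07, 0, 0.08], [-0.0002, -0.0014, 0.111], 255], [[0.07, 0, 0.08], [-0.0002, -0.0014, 0.111], 255], [[0.07, 0, 0.08], [-0.0002, -0.0014, 0.111], 255]])

```text
clock: 3.02
eef_pos: [0.5467, -0.0388, 0.1129]
ee_rot: [0.064, 0.998, -0.0, 0.001]
wrist_force: [-0.1, 0.3, 0.3]
opening: -0.0
grasp_force: 0.0
```

```bash
python3 -c "
from workcell import env,capture
from h import *
import cv2
o=env.get_obs()
plan(o,[(-.09,.108),(-.09,.105)])
cv2.imwrite('pics/s1.png',cv2.resize(capture('scene')['img'][140:320,220:460,::-1],(800,600),interpolation=cv2.INTER_CUBIC))
for i in range(3): print(env.get_obs()['wrist_force']);capture('top')"
```

```text
turn [-0.    0.07 -0.08]
-0.09 0.108 shift [0.0007 0.001  0.0049]
-0.09 0.105 shift [0.0007 0.001  0.0079]
now s -0.09095657068115373 off -0.0006493841931214783 z 0.11286719395462938 t 3.025 F [-0.11636573  0.3066806   0.25472738]
[ 0.51330587 -0.17549233  0.48190893]
[-0.01811387 -0.36931617 -0.0444261 ]
[ 0.1208892  -0.60819945  0.38733893]
```

View pics/s1.png

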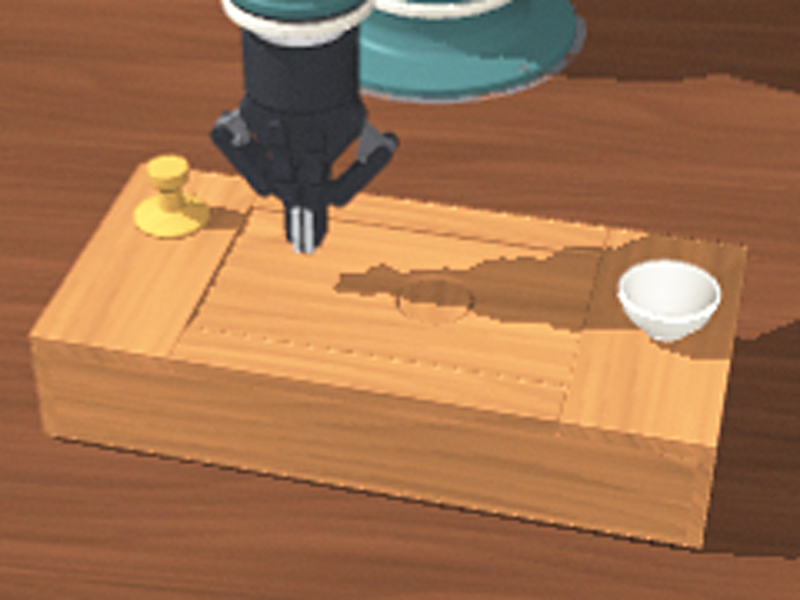

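The closed fingertips, at about (303,245) in the crop, are just above bare wood and clear of the candlestick and bowl. Next I lower them gently.

Request:
carry_out(targets=[[[0, 0, 0], [0, 0, 0.003], 255], [[0, 0, 0], [0, 0, 0.005], 255], [[0, 0, 0], [0, 0, 0.006], 255], [[0, 0, 0], [0, 0, 0.0065], 255], [[0, 0, 0], [0, 0, 0.0065], 255]])

```text
clock: 3.85
eef_pos: [0.5463, -0.0389, 0.1056]
ee_rot: [0.064, 0.998, -0.0, -0.0]
wrist_force: [-0.5, 0.1, 1.0]
opening: -0.001
grasp_force: 0.0
```

Request:
carry_out(targets=[[[0, 0, 0], [0, 0, 0.0003], 255], [[0, 0, 0], [0, 0, 0.0005], 255], [[0, 0, 0], [0, 0, 0.0005], 255]])

```text
clock: 4.22
eef_pos: [0.5463, -0.0389, 0.1051]
ee_rot: [0.063, 0.998, -0.0, 0.0]
wrist_force: [0.1, 0.6, 0.2]
opening: -0.003
grasp_force: 0.0
```

Request:
carry_out(targets=[[[0, 0, 0], [0, 0, 0.0003], 255], [[0, 0, 0], [0, 0, 0.0003], 255]])

```text
clock: 4.47
eef_pos: [0.5463, -0.0389, 0.1048]
ee_rot: [0.063, 0.998, -0.0, 0.0]
wrist_force: [0.5, -0.4, 0.1]
opening: 0.002
grasp_force: 0.0
```

Request:
carry_out(targets=[[[0, 0, 0], [0, 0, 0.0003], 255], [[0, 0, 0], [0, 0, 0.0003], 255]])

```text
clock: 4.72
eef_pos: [0.5463, -0.0389, 0.1045]
ee_rot: [0.064, 0.998, -0.0, 0.0]
wrist_force: [0.3, 0.6, 0.2]
opening: 0.002
grasp_force: 0.0
```

Request:
carry_out(targets=[[[0, 0, 0], [0, 0, 0.0003], 255], [[0, 0, 0], [0, 0, 0.0003], 255]])

```text
clock: 4.97
eef_pos: [0.5463, -0.0389, 0.1042]
ee_rot: [0.064, 0.998, -0.0, -0.0]
wrist_force: [-1.3, -1.1, -0.3]
opening: -0.005
grasp_force: 0.0
```

Request:
carry_out(targets=[[[0, 0, 0], [0, 0, 0.0002], 255], [[0, 0, 0], [0, 0, 0.0002], 255]])

```text
clock: 5.22
eef_pos: [0.5463, -0.0389, 0.104]
ee_rot: [0.064, 0.998, -0.0, 0.0]
wrist_force: [-0.2, 0.2, -0.3]
opening: 0.001
grasp_force: 0.0
```

Request:
carry_out(targets=[[[0, 0, 0], [0, 0, 0.0003], 255], [[0, 0, 0], [0, 0, 0.0003], 255]])

```text
clock: 5.48
eef_pos: [0.5463, -0.0389, 0.1037]
ee_rot: [0.064, 0.998, -0.0, 0.0]
wrist_force: [1.1, -0.8, 0.6]
opening: -0.001
grasp_force: 0.0
```

Request:
carry_out(targets=[[[0, 0, 0], [0, 0, 0.0003], 255], [[0, 0, 0], [0, 0, 0.0003], 255]])

```text
clock: 5.72
eef_pos: [0.5463, -0.0389, 0.1034]
ee_rot: [0.064, 0.998, -0.0, 0.0]
wrist_force: [-0.4, -0.8, 0.0]
opening: -0.001
grasp_force: 0.0
```

Request:
carry_out(targets=[[[0, 0, 0], [0, 0, 0.0003], 255], [[0, 0, 0], [0, 0, 0.0003], 255]])

```text
clock: 5.98
eef_pos: [0.5463, -0.0389, 0.1031]
ee_rot: [0.064, 0.998, -0.0, 0.0]
wrist_force: [-0.0, -0.3, -0.5]
opening: 0.0
grasp_force: 0.0
```

Request:
carry_out(targets=[[[0, 0, 0], [0, 0, 0.0003], 255], [[0, 0, 0], [0, 0, 0.0003], 255]])

```text
clock: 6.22
eef_pos: [0.5464, -0.0389, 0.1028]
ee_rot: [0.064, 0.998, -0.0, 0.0]
wrist_force: [0.3, -0.9, 0.7]
opening: 0.004
grasp_force: 0.0
```

Request:
carry_out(targets=[[[0, 0, 0], [0, 0, 0.0003], 255], [[0, 0, 0], [0, 0, 0.0003], 255]])

```text
clock: 6.48
eef_pos: [0.5463, -0.0389, 0.1025]
ee_rot: [0.064, 0.998, -0.0, 0.0]
wrist_force: [0.6, 0.3, 0.5]
opening: -0.0
grasp_force: 0.0
```

Request:
carry_out(targets=[[[0, 0, 0], [0, 0, 0.0003], 255], [[0, 0, 0], [0, 0, 0.0003], 255]])

```text
clock: 6.72
eef_pos: [0.5463, -0.0389, 0.1022]
ee_rot: [0.063, 0.998, -0.0, -0.0]
wrist_force: [0.1, 0.6, -1.3]
opening: 0.001
grasp_force: 0.0
```

Request:
carry_out(targets=[[[0, 0, 0], [0, 0, 0.0003], 255], [[0, 0, 0], [0, 0, 0.0003], 255]])

```text
clock: 6.98
eef_pos: [0.5463, -0.0389, 0.1019]
ee_rot: [0.064, 0.998, -0.0, 0.0]
wrist_force: [-0.5, -0.0, -0.4]
opening: 0.001
grasp_force: 0.0
```

```bash
python3 -c "
from workcell import env,capture
from h import *
import cv2
cv2.imwrite('pics/s2.png',cv2.resize(capture('scene')['img'][180:240,270:350,::-1],(800,600),interpolation=cv2.INTER_CUBIC))
f=[]
for i in range(6): f.append(env.get_obs()['wrist_force'][2]);capture('top')
print(f,np.mean(f))"
```

```text
[np.float64(-0.5089019403204761), np.float64(1.0961529573810092), np.float64(0.5152840897499484), np.float64(-0.9615356911441837), np.float64(0.43976830362463976), np.float64(-0.42613966875296283)] 0.025771341756329114
```

View pics/s2.png

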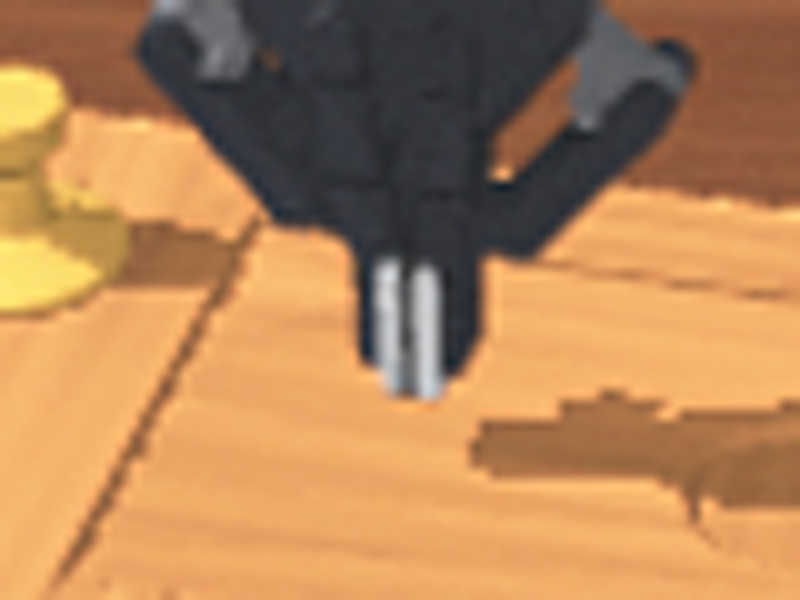

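```bash
python3 -c "
import pickle
from workcell import env
from h import *
o,c=pickle.load(open('scene0.pkl','rb'))
f=lambda p:(np.array(p,float)+.5)/10-.5+[270,180]
print(env.get_obs()['eef_pos'])
for z in (.091,.095,.1,.105): print(z,px2w(c,f([[395,395],[430,398]]),z))
print('shadow',px2w(c,f([[475,425],[475,460]]),.091))
g=lambda p:np.array(p,float)
o,t=pickle.load(open('top0.pkl','rb'))
print('torch',px2w(t,[[140,273],[97,276]],0),px2w(t,[[126,272]],.116))
"
```

```text
[ 0.54636262 -0.03885563  0.10193848]
0.091 [[ 0.52950743 -0.04739073  0.091     ]
 [ 0.52973425 -0.0389789   0.091     ]]
0.095 [[ 0.5349179  -0.04644492  0.095     ]
 [ 0.53514351 -0.03807805  0.095     ]]
0.1 [[ 0.541681   -0.04526265  0.1       ]
 [ 0.54190509 -0.03695199  0.1       ]]
0.105 [[ 0.54844409 -0.04408039  0.105     ]
 [ 0.54866666 -0.03582593  0.105     ]]
shadow [[ 0.53913502 -0.02689088  0.091     ]
 [ 0.55271758 -0.02495997  0.091     ]]
torch [[0.55361912 0.45487569 0.        ]
 [0.54554199 0.56266508 0.        ]] [[0.54917343 0.45071339 0.116     ]]
```

```bash
python3 -c "
import pickle
from h import *
o,c=pickle.load(open('scene0.pkl','rb'))
print(px2w(c,[[349.5,230]],.089), catch)
print(px2w(c,[[443.5,214],[233,241],[432,276]],.095))
from workcell import capture,env
import cv2
w=capture('wrist');cv2.imwrite('pics/w1.png',w['img'][:,:,::-1])
pickle.dump((env.get_obs(),w),open('w1.pkl','wb'))
"
```

```text
[[0.55831314 0.05140438 0.089     ]] [0.5575 0.0515 0.    ]
[[ 0.47834615  0.26611011  0.095     ]
 [ 0.63719057 -0.20296107  0.095     ]
 [ 0.70145295  0.234155    0.095     ]]
```

View pics/w1.png

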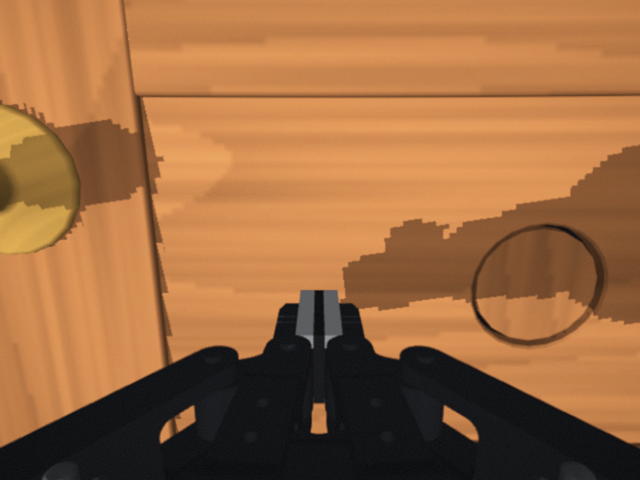

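```bash
python3 -c "
import pickle
from h import *
o,w=pickle.load(open('w1.pkl','rb'))
T=w['T_tool_cam'];
for d in (.011,.015,.02,.025,.03):
    P=px2w(w,[[472.5,291],[606,279],[538,285],[135,96],[304,291]],d,T[:3,3],T[:3,:3])
    W=o['eef_pos']+P@R.from_quat(o['ee_rot']).as_matrix().T
    print(d,'diam',np.linalg.norm(P[0]-P[1]),'catch',W[2],'frame corner dist',P[2]-P[3],'tip',P[4])
"
```

```text
0.011 diam 0.0539572362062743 catch [0.55519607 0.05184685 0.09089587] frame corner dist [-0.07369506  0.15795902  0.        ] tip [-0.00023294 -0.00559273  0.011     ]
0.015 diam 0.055289202184088636 catch [0.55704398 0.05386733 0.08689505] frame corner dist [-0.07551426  0.16185834  0.        ] tip [-0.00188242 -0.00574073  0.015     ]
0.02 diam 0.05695415965635649 catch [0.55935386 0.05639293 0.08189403] frame corner dist [-0.07778827  0.16673247  0.        ] tip [-0.00394428 -0.00592574  0.02      ]
0.025 diam 0.058619117128624394 catch [0.56166375 0.05891854 0.076893  ] frame corner dist [-0.08006228  0.17160661  0.        ] tip [-0.00600613 -0.00611075  0.025     ]
0.03 diam 0.060284074600892266 catch [0.56397363 0.06144414 0.07189198] frame corner dist [-0.08233628  0.17648075  0.        ] tip [-0.00806799 -0.00629575  0.03      ]
```

The wrist view shows the catch at (538,285) and the fingertip end at (320,291). The fingertip's shadow starts at (344,285), well clear of it, so there is still a gap of about 17 mm. The scene view and the wrist view both put the tips higher than the nominal 14 mm extent. I'll keep lowering carefully.

Request:
carry_out(targets=[[[0, 0, 0], [0, 0, 0.001], 255], [[0, 0, 0], [0, 0, 0.002], 255], [[0, 0, 0], [0, 0, 0.002], 255]])

```text
clock: 7.75
eef_pos: [0.5463, -0.0389, 0.0998]
ee_rot: [0.064, 0.998, -0.0, -0.0]
wrist_force: [0.4, 0.2, -0.4]
opening: -0.002
grasp_force: 0.0
```

Request:
carry_out(targets=[[[0, 0, 0], [0, 0, 0.001], 255], [[0, 0, 0], [0, 0, 0.002], 255], [[0, 0, 0], [0, 0, 0.002], 255]])

```text
clock: 8.12
eef_pos: [0.5463, -0.0389, 0.0978]
ee_rot: [0.063, 0.998, -0.0, -0.0]
wrist_force: [0.8, 0.0, -0.2]
opening: 0.001
grasp_force: 0.0
```

Request:
carry_out(targets=[[[0, 0, 0], [0, 0, 0.001], 255], [[0, 0, 0], [0, 0, 0.002], 255], [[0, 0, 0], [0, 0, 0.002], 255]])

```text
clock: 8.5
eef_pos: [0.5463, -0.0389, 0.0959]
ee_rot: [0.063, 0.998, -0.0, -0.0]
wrist_force: [-0.1, -0.2, 0.6]
opening: 0.003
grasp_force: 0.0
```

```bash
python3 -c "
from workcell import env,capture
from h import *
import cv2,pickle
o=env.get_obs();print(o['eef_pos'],o['wrist_force'])
w=capture('wrist');pickle.dump((o,w),open('w2.pkl','wb'))
a=w['img'][215:365,220:420,::-1]
b=capture('scene')['img'][190:235,290:350,::-1]
cv2.imwrite('pics/m2.png',np.hstack([cv2.resize(a,(400,300),interpolation=cv2.INTER_CUBIC),cv2.resize(b,(400,300),interpolation=cv2.INTER_CUBIC)]))
"
```

```text
[ 0.54628168 -0.03887562  0.09585956] [-0.11166619 -0.19185845  0.63454838]
```

View pics/m2.png

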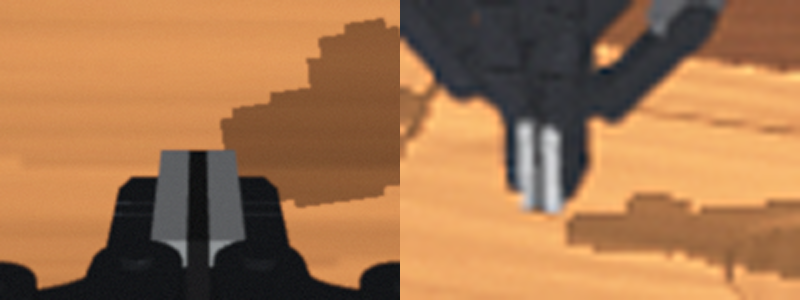

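The left half (wrist) shows the shadow starting at (222,180) against the tip's left edge at (160,152). The right half (scene) shows the shadow at (568,235) against the tip at (540,212). The gap is closing as expected, with about 12 mm left. There has been no contact so far.

Request:
carry_out(targets=[[[0, 0, 0], [0, 0, 0.0015], 255], [[0, 0, 0], [0, 0, 0.003], 255], [[0, 0, 0], [0, 0, 0.003], 255]])

```text
clock: 8.98
eef_pos: [0.5462, -0.0389, 0.0927]
ee_rot: [0.064, 0.998, -0.0, -0.0]
wrist_force: [-0.2, -0.2, -0.1]
opening: 0.001
grasp_force: 0.0
```

Request:
carry_out(targets=[[[0, 0, 0], [0, 0, 0.001], 255], [[0, 0, 0], [0, 0, 0.002], 255], [[0, 0, 0], [0, 0, 0.002], 255]])

```text
clock: 9.35
eef_pos: [0.5463, -0.0389, 0.0908]
ee_rot: [0.064, 0.998, -0.0, -0.0]
wrist_force: [0.0, -0.0, 0.2]
opening: 0.001
grasp_force: 0.0
```

Request:
carry_out(targets=[[[0, 0, 0], [0, 0, 0.001], 255], [[0, 0, 0], [0, 0, 0.002], 255], [[0, 0, 0], [0, 0, 0.002], 255]])

```text
clock: 9.72
eef_pos: [0.5463, -0.0389, 0.0888]
ee_rot: [0.064, 0.998, -0.0, -0.0]
wrist_force: [0.1, -0.2, -1.1]
opening: 0.002
grasp_force: 0.0
```

```bash
python3 -c "
from workcell import env,capture
from h import *
import cv2,pickle
o=env.get_obs();print(o['eef_pos'],o['wrist_force'])
w=capture('wrist')
for n,i in (('w2',pickle.load(open('w2.pkl','rb'))[1]['img']),('now',w['img'])):
  for r in (285,295,300,305): print(n,r,i[r,285:385:3].sum(1).tolist())
"
```

```text
[ 0.54628046 -0.03889674  0.08883589] [ 0.10430542 -0.18940538 -1.0528059 ]
w2 285 [445, 435, 441, 439, 442, 436, 442, 443, 435, 435, 436, 436, 439, 441, 438, 416, 255, 264, 259, 266, 266, 264, 257, 260, 259, 264, 265, 269, 265, 269, 260, 271, 261, 264]
w2 295 [423, 423, 422, 429, 423, 321, 283, 290, 285, 275, 69, 59, 58, 262, 284, 282, 290, 286, 253, 253, 250, 257, 253, 254, 252, 250, 257, 261, 256, 254, 253, 253, 251, 259]
w2 300 [454, 456, 458, 455, 461, 303, 281, 282, 287, 289, 78, 46, 55, 260, 284, 278, 281, 287, 280, 280, 278, 279, 276, 281, 285, 286, 286, 283, 279, 277, 279, 285, 275, 280]
w2 305 [78, 51, 64, 55, 65, 288, 281, 284, 287, 297, 56, 45, 46, 248, 282, 284, 284, 286, 170, 57, 54, 55, 61, 174, 282, 283, 282, 276, 289, 284, 282, 285, 289, 282]
now 285 [432, 430, 420, 434, 428, 434, 430, 426, 431, 435, 428, 258, 258, 260, 255, 262, 254, 253, 262, 260, 256, 257, 261, 254, 263, 254, 258, 256, 259, 260, 256, 260, 259, 257]
now 295 [435, 434, 432, 430, 435, 324, 281, 288, 284, 287, 79, 45, 49, 265, 286, 282, 284, 287, 263, 255, 260, 265, 261, 259, 264, 258, 262, 261, 261, 257, 262, 258, 264, 262]
now 300 [431, 434, 429, 430, 432, 302, 284, 287, 284, 284, 78, 54, 40, 256, 284, 285, 284, 281, 264, 260, 251, 256, 258, 251, 253, 249, 258, 251, 258, 251, 258, 254, 252, 256]
now 305 [81, 67, 58, 57, 61, 285, 285, 282, 285, 286, 52, 56, 48, 247, 282, 283, 286, 277, 168, 55, 57, 63, 55, 169, 266, 271, 262, 269, 263, 271, 272, 259, 268, 263]
```

Request:
carry_out(targets=[[[0, 0, 0], [0, 0, 0.0015], 255], [[0, 0, 0], [0, 0, 0.003], 255], [[0, 0, 0], [0, 0, 0.003], 255]])

```text
clock: 10.15
eef_pos: [0.5463, -0.0389, 0.0858]
ee_rot: [0.063, 0.998, -0.0, -0.0]
wrist_force: [-0.8, -0.9, 0.1]
opening: -0.002
grasp_force: 0.0
```

Request:
carry_out(targets=[[[0, 0, 0], [0, 0, 0.0005], 255], [[0, 0, 0], [0, 0, 0.001], 255], [[0, 0, 0], [0, 0, 0.001], 255]])

```text
clock: 10.52
eef_pos: [0.5463, -0.0389, 0.0849]
ee_rot: [0.064, 0.998, -0.0, 0.0]
wrist_force: [-0.2, -0.1, 0.6]
opening: -0.003
grasp_force: 0.0
```

```bash
cat > look.py <<'E'
from workcell import env,capture
from h import *
w=capture('wrist')['img'].astype(int).sum(2)
for r in (280,283,286,288): 
    x=np.where(w[r,285:420]<350)[0]; print(r,285+x[:3])
f=[]
for i in range(3): f.append(env.get_obs()['wrist_force']);capture('top')
o=env.get_obs();print(np.mean(f,0));plan(o,[(0,o['eef_pos'][2])])
E
python3 look.py
```

```text
280 [325 326 327]
283 [309 310 311]
286 [310 311 312]
288 [304 305 306]
[-0.18361505  0.09068655 -0.10373009]
turn [-0.02  0.01 -0.08]
0 0.08495816105786666 shift [ 0.0004  0.0911 -0.    ]
now s -0.09107428871480515 off -0.000257902177341323 z 0.08495816105786666 t 10.725 F [-0.73442141  0.93602408 -0.06531426]
```

Request:
carry_out(targets=[[[0, 0, 0], [0, 0, 0.0007], 255], [[0, 0, 0], [0, 0, 0.0014], 255], [[0, 0, 0], [0, 0, 0.0014], 255]])

```text
clock: 11.1
eef_pos: [0.5463, -0.0389, 0.0834]
ee_rot: [0.063, 0.998, -0.0, -0.0]
wrist_force: [0.7, -0.7, -0.1]
opening: -0.003
grasp_force: 0.0
```

Request:
carry_out(targets=[[[0, 0, 0], [0, 0, 0.0005], 255], [[0, 0, 0], [0, 0, 0.0005], 255]])

```text
clock: 11.35
eef_pos: [0.5463, -0.0389, 0.083]
ee_rot: [0.064, 0.998, -0.0, -0.0]
wrist_force: [0.5, -0.4, 0.1]
opening: 0.0
grasp_force: 0.0
```

Request:
carry_out(targets=[[[0, 0, 0], [0, 0, 0.0004], 255], [[0, 0, 0], [0, 0, 0.0004], 255]])

```text
clock: 11.6
eef_pos: [0.5464, -0.0389, 0.0829]
ee_rot: [0.064, 0.998, -0.0, 0.0]
wrist_force: [-2.2, 0.1, 6.5]
opening: 0.003
grasp_force: 3.3
```

Contact came at TCP z = 0.0829 with about 6.5 N. I'll ease off slightly and feel along towards the catch.

Request:
carry_out(targets=[[[0, 0, 0], [0, 0, -0.00015], 255], [[0, 0, 0], [0, 0.003, -0.00015], 255], [[0, 0, 0], [0, 0.006, -0.00015], 255], [[0, 0, 0], [0, 0.009, -0.00015], 255], [[0, 0, 0], [0, 0.012, -0.00015], 255]])

```text
clock: 12.22
eef_pos: [0.548, -0.0271, 0.0829]
ee_rot: [0.064, 0.998, -0.0, 0.0]
wrist_force: [-1.2, -4.0, 5.6]
opening: -0.003
grasp_force: 2.7
```

```bash
cat > ft.py <<'E'
from workcell import env,capture
from h import *
f=[]
for i in range(3): f.append(env.get_obs()['wrist_force']);capture('top')
o=env.get_obs();print(np.mean(f,0));plan(o,[(0,o['eef_pos'][2])])
E
python3 ft.py
```

```text
[-0.44272481 -3.08700394  5.56891436]
turn [-0.02  0.03 -0.07]
0 0.08291143215768818 shift [ 0.0006  0.0788 -0.    ]
now s -0.0787722361382026 off -0.0004886138405630069 z 0.08291143215768818 t 12.375 F [-0.43684467 -1.31319892  6.21678156]
```

Request:
carry_out(targets=[[[0, 0, 0], [0, 0.002, -0.00012], 255], [[0, 0, 0], [0.0001, 0.006, -0.00012], 255], [[0, 0, 0], [0.0001, 0.01, -0.00012], 255], [[0, 0, 0], [0.0002, 0.014, -0.00012], 255], [[0, 0, 0], [0.0002, 0.018, -0.00012], 255]])

```text
clock: 13.0
eef_pos: [0.55, -0.0089, 0.0829]
ee_rot: [0.064, 0.998, -0.0, 0.0]
wrist_force: [-1.5, -3.0, 4.7]
opening: -0.003
grasp_force: 2.6
```

Request:
carry_out(targets=[[[0, 0, 0], [0, 0.004, -5e-05], 255], [[0, 0, 0], [0.0001, 0.008, -5e-05], 255], [[0, 0, 0], [0.0001, 0.012, -5e-05], 255], [[0, 0, 0], [0.0002, 0.016, -5e-05], 255], [[0, 0, 0], [0.0002, 0.02, -5e-05], 255]])

```text
clock: 13.62
eef_pos: [0.5523, 0.011, 0.0829]
ee_rot: [0.063, 0.998, -0.0, 0.0]
wrist_force: [-0.3, -3.5, 4.5]
opening: -0.001
grasp_force: 2.3
```

Request:
carry_out(targets=[[[0, 0, 0], [0, 0.003, 0], 255], [[0, 0, 0], [0, 0.006, 0], 255], [[0, 0, 0], [0, 0.009, 0], 255], [[0, 0, 0], [0, 0.009, 0], 255]])

```text
clock: 14.12
eef_pos: [0.5535, 0.0202, 0.0829]
ee_rot: [0.063, 0.998, -0.0, 0.0]
wrist_force: [-0.5, -1.0, 4.6]
opening: 0.003
grasp_force: 2.2
```

Request:
carry_out(targets=[[[0, 0, 0], [0, 0.003, 0], 255], [[0, 0, 0], [0.0001, 0.006, 0], 255], [[0, 0, 0], [0.0001, 0.006, 0], 255]])

```text
clock: 14.5
eef_pos: [0.5541, 0.0261, 0.0829]
ee_rot: [0.063, 0.998, -0.0, 0.0]
wrist_force: [-0.1, -0.4, 5.0]
opening: -0.0
grasp_force: 1.9
```

Request:
carry_out(targets=[[[0, 0, 0], [0, 0.002, 0], 255], [[0, 0, 0], [0, 0.004, 0], 255], [[0, 0, 0], [0, 0.004, 0], 255]])

```text
clock: 14.88
eef_pos: [0.5545, 0.03, 0.0829]
ee_rot: [0.063, 0.998, -0.0, -0.0]
wrist_force: [-0.5, -0.3, 2.4]
opening: -0.001
grasp_force: 1.4
```

Request:
carry_out(targets=[[[0, 0, 0], [0, 0.002, 0], 255], [[0, 0, 0], [0, 0.004, 0], 255], [[0, 0, 0], [0, 0.004, 0], 255]])

```text
clock: 15.25
eef_pos: [0.555, 0.034, 0.0828]
ee_rot: [0.063, 0.998, -0.0, -0.0]
wrist_force: [0.0, 0.7, 0.1]
opening: 0.002
grasp_force: 0.0
```

Request:
carry_out(targets=[[[0, 0, 0], [0, 0.002, 0], 255], [[0, 0, 0], [0, 0.004, 0], 255], [[0, 0, 0], [0, 0.004, 0], 255]])

```text
clock: 15.62
eef_pos: [0.5556, 0.0378, 0.0829]
ee_rot: [0.063, 0.998, -0.0, 0.0]
wrist_force: [-0.0, 0.5, 0.3]
opening: 0.001
grasp_force: 0.0
```

The force dropped to zero at about 18 mm before the catch centre, so the tips are over the recess. I'll move to its centre and press.

```bash
python3 ft.py
```

```text
[0.03125132 0.1913301  0.22350461]
turn [-0.03  0.   -0.09]
0 0.08289752367917808 shift [-0.0001  0.0141 -0.    ]
now s -0.014101509672943572 off 0.00014954135822981885 z 0.08289752367917808 t 15.775 F [-0.36000194 -0.00132773 -0.33683115]
```

Request:
carry_out(targets=[[[0, 0, 0], [0, 0.005, 0], 255], [[0, 0, 0], [0, 0.01, 0], 255], [[0, 0, 0], [-0.0001, 0.014, 0], 255], [[0, 0, 0], [-0.0001, 0.014, 0], 255], [[0, 0, 0], [-0.0001, 0.014, 0.001], 255], [[0, 0, 0], [-0.0001, 0.014, 0.002], 255], [[0, 0, 0], [-0.0001, 0.014, 0.003], 255], [[0, 0, 0], [-0.0001, 0.014, 0.003], 255]])

```text
clock: 16.77
eef_pos: [0.5575, 0.0512, 0.0799]
ee_rot: [0.064, 0.998, -0.0, 0.0]
wrist_force: [-1.7, -0.8, 1.7]
opening: -0.006
grasp_force: 1.5
```

Request:
carry_out(targets=[[[0, 0, 0], [0, 0, 0.0008], 255], [[0, 0, 0], [0, 0, 0.0016], 255], [[0, 0, 0], [0, 0, 0.0024], 255], [[0, 0, 0], [0, 0, 0.0032], 255], [[0, 0, 0], [0, 0, 0.0032], 255]])

```text
clock: 17.4
eef_pos: [0.5574, 0.0515, 0.0766]
ee_rot: [0.064, 0.998, -0.0, 0.0]
wrist_force: [-0.2, -0.5, 3.0]
opening: -0.001
grasp_force: 1.6
```

Request:
carry_out(targets=[[[0, 0, 0], [0, 0, 0.0005], 255], [[0, 0, 0], [0, 0, 0.001], 255], [[0, 0, 0], [0, 0, 0.001], 255], [[0, 0, 0], [0, 0, 0.001], 255]])

```text
clock: 17.9
eef_pos: [0.5575, 0.0514, 0.0757]
ee_rot: [0.064, 0.998, -0.0, 0.0]
wrist_force: [-1.9, -0.6, 3.3]
opening: 0.003
grasp_force: 1.8
```

```bash
python3 -c "
from workcell import capture
import cv2,numpy as np
t=capture('top')['img']
a=cv2.imread('pics/top0.png')[:,:,::-1]
d=np.abs(t.astype(int)-a).sum(2)>90
print('front changed px',d[322:350,215:270].sum(), 'back',d[185:212,225:280].sum())
cv2.imwrite('pics/t3.png',cv2.resize(t[180:400,180:440,::-1],(780,600)))"
```

```text
front changed px 1322 back 0
```

View pics/t3.png

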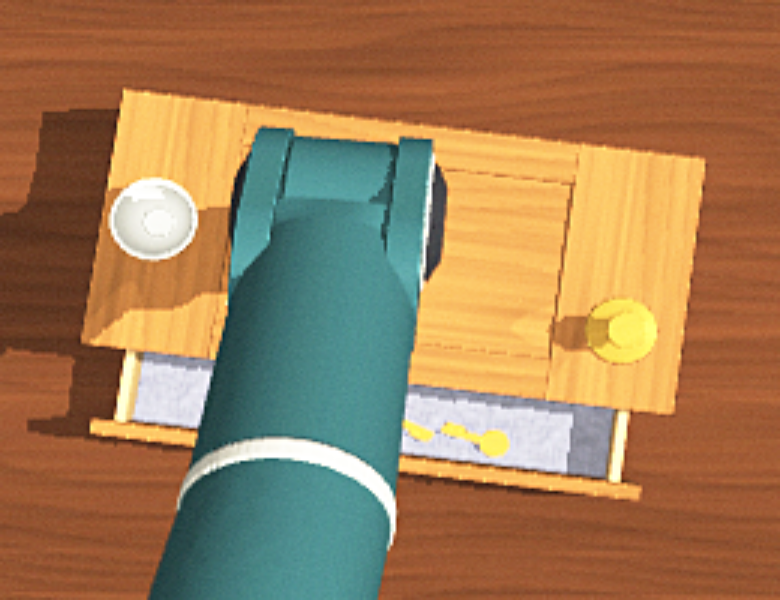

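The drawer has sprung out at the front, with its front board at about (365,460) and the keys visible. The bowl and candlestick have not moved. I'll lift straight up and let the catch return.

Request:
carry_out(targets=[[[0, 0, 0], [0, 0, -0.004], 255], [[0, 0, 0], [0, 0, -0.01], 255], [[0, 0, 0], [0, 0, -0.025], 255], [[0, 0, 0], [0, 0, -0.05], 255], [[0, 0, 0], [0, 0, -0.08], 255], [[0, 0, 0], [0, 0, -0.1], 255], [[0, 0, 0], [0, 0, -0.1], 255], [[0, 0, 0], [0, 0, -0.1], 255], [[0, 0, 0], [0, 0, -0.1], 255], [[0, 0, 0], [0, 0, -0.1], 255]])

```text
clock: 19.2
eef_pos: [0.5572, 0.0514, 0.1752]
ee_rot: [0.064, 0.998, -0.0, -0.0]
wrist_force: [0.4, -0.4, -0.0]
opening: 0.0
grasp_force: 0.0
```

```bash
python3 -c "
from workcell import capture,env
import cv2,numpy as np
w=capture('wrist')['img'];t=capture('top')['img'];print(env.get_obs()['wrist_force'])
cv2.imwrite('pics/f.png',np.hstack([cv2.resize(w,(400,300)),cv2.resize(t[180:375,180:440],(400,300))])[:,:,::-1])"
```

```text
[-0.21424471  0.64627923  0.28919913]
```

View pics/f.png

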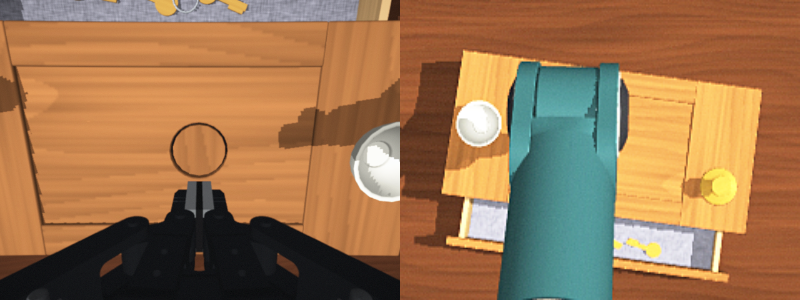

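The catch is back up at (199,150), the drawer is out, and the robot is touching nothing. I'll hand the job in.

```bash
python3 -c "
from workcell import env
print(env.job_done())"
```

```text
the job is handed in; nothing more can be done
None
```

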